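# Peel the stuck top tray off the nested stack and hold it over the basket

## Robot

A 6-joint arm with a two-finger parallel gripper is mounted at the origin on a cart in front of the work surface, level with it; the furniture and walls round the work are solid. World frame = base frame: x ahead of the robot, y to its left, z up, the work surface at z = 0. Lengths are in m, angles in rad, forces in N, time in s.
With the tool pointing down it reaches from about 0.375 to 0.975 m from the base axis. Payload 3.8 kg.
Tool frame: the origin (TCP) lies midway between the tips of the shut fingers; the grasp point (between the pads) lies 19 mm behind it; z points along the fingers, y is the line along which they close (so a half turn about z gives the same grasp; the last joint's range is limited). The gripper opens to 85 mm and grips with 20 to 120 N. Pads are 22 mm wide; open, the fingers measure 114 mm over their backs; the gripper's body (76 mm by 85 mm) begins 54 mm behind the grasp point. The pads swing forward as they close: fully open they stand 13 mm farther back than shut.
Start: joints at [-1.195, 0.264, 1.604, -0, 1.274, -0.037], TCP at [0.271, -0.618, 0.231] pointing down, gripper open.
Joint ranges: [-2.63, 2.63], [-0.94, 2.18], [0.31, 2.57], [-1.31, 4.45], [0, 2.66], [-2.55, 2.55]. Speed limits (rad/s): [2.57, 2.57, 3.14, 3.14, 3.14, 3.14].

## Interface

Orientations are given as a rotation vector (axis times angle).
In Python, from workcell import bot gives the robot as it stands.
- The arm moves only by the tool step_arm, never from a script. Its argument "motion" is a list of rows, each a list of 5 numbers: the finger opening in cm, from 0 to 8.54, then the shift along the tool's x, y, z in cm, then the turn about the tool's z in degrees. In form: [[claw, dx, dy, dz, twist], ...]. A call has 1 to 20 rows; each row is the pose to reach, as a shift and turn from the pose commanded when the call began, along the tool's axes at that moment; what a row does not reach only later rows make up. A row lasts 1/10 s, in which the tool goes at most 50 mm and 8.59 degrees, less where a joint would pass 70% of its speed; a pose out of reach is approached as far as the arm can. A call with a gripper value outside its range is refused whole. The fingers move at their own pace and stop on an object; "force" is the grip in N (left out, the last holds). Time passes only in rows, so rows that repeat a pose let the fingers close. It gives the time, the measured TCP pose, the force, the opening and the grip force at its end, in the units of the state.
- bot.read_state(): the state, without advancing time (a new reading comes with each control period).
- bot.read_camera(name): name is "scene" or "top" or "wrist"; returns (picture, depth): 384x512x3 uint8, red, green, blue; 384x512 float32, m along the optical axis (not along the pixel's ray), 0 where there is no reading.
- bot.calibration(name): a dict with "mtx" (3x3 intrinsics, pixels), "origin" and "orientation" of the camera in the world; the wrist camera has in their place "T_tool_cam" (4x4, takes a point from camera to tool coordinates, whose origin is the TCP and whose axes are the flange's). Camera axes: x right, y up, looking along -z (the intrinsics and any distortion apply to the point x, -y, -z); pixel columns grow to the right and rows downward; lengths in m; the calibration is good to about 2 mm. A picture is of the moment at which its call begins: read the wrist's pose just before it. calibration takes no time and is no camera call.
- bot.finish_job(): hands the job in; it is judged then, once.
The state is a dict: "time": time; "q": joint angles; "joint_vel": joint speeds; "joint_torque": joint torques, N m; "tool_pos": TCP position; "tcp_rot": TCP orientation; "wrist_force": force on the tool from outside, world axes, zero at the start; "torque": the same for the moment, N m; "width": opening from 0.0 (shut) to 1.0 (fully open); "grip_force": force on a finger pad.
Only numpy, scipy, OpenCV 4.12 (cv2) and the standard library are available. Lean on these libraries where they do the work, as an engineer would, in place of code of your own. Each camera call takes 0.05 s, during which the arm holds its last target. There are 200 camera calls.

## Task

The top tray of the nested stack is snapped fast in the trays below it. Take it by the ear on its corner and peel it off: tip it up by that corner, a good ten degrees, with the opposite corner still resting on the stack, before lifting it away, and do not lift, tip or drag the trays below. Then finish holding it up in the gripper, level and still, a few centimetres above the rim of the white basket and over its middle, touching neither basket nor stack; do not put it down or let go, and leave the things lying around undisturbed.

Things in the scene. Friction and masses are not known exactly. Their poses are not given: they have to be found in the camera images.
- tray_ear (a point): Grip point of the ear: a grey plate standing upright on one corner of the top tray, 10 mm thick, 30 mm long, its top 14 mm above this point, its foot on the flange 24 mm below it. Its length runs along the tray's diagonal, (0.8, 0.6, 0) in the tray's axes, so it is pinched across (-0.6, 0.8, 0). Lifting here takes 4 to 8 N while the snaps let go; the tray weighs 0.12 to 0.2 kg.
- tray_center (a point): Centre of the top tray, a grey formed tray with six pockets: flange 168 x 128 mm, 4 mm thick; plug below it 147 x 104 mm. The point is half-way through the flange; the plug's underside is 16 mm below. x along the 168 mm side, y along the 128 mm side, z up. In this frame the flange corner opposite the ear, about which the tray tilts, is at (0.082, 0.062, 0), the ear's grip point is at (-0.066, -0.0495, 0.026).
- tray_stack: Two trays underneath, stuck together as one loose 1 kg piece, 160 x 120 x 56 mm, rims 168 x 128; origin at the centre of the underside, axes as the top tray's, whose plug sits 14 mm deep in it. A spring nub near each corner holds the top tray with about 4.5 N over the first 6 mm of lift there; lifted ear first they let go one after another, all but the farthest by 22 mm of lift at the ear.
- basket_mouth (a point): Middle of the mouth of the white slotted basket, level with its rim, 97 mm above the bench; the basket is 236 mm (its x) by 325 mm (its y), fixed to the bench, with a few 46 mm sleeves standing in it.
- tape_measure: Yellow tape measure lying on the bench, 71 x 96 x 37 mm; origin at the centre of its underside. Leave it alone.
- spanner: Combination spanner lying flat, 27 x 166 (its y) x 8 mm; origin at the centre of its underside. Leave it alone.
- v_block: Small grey V-block, 45 x 40 x 30 mm; origin at the centre of its underside. Leave it alone.
- top_tray: The top tray itself: its origin is the centre of the plug's underside, 16 mm below the centre point, axes alike.

How it is judged:
On the way:
1. the tray is tipped up by its ear's end by over 7.5 degrees while the opposite corner still sits on the stack: its middle has risen less than 24 mm (angle between tray_center's own z axis and vertical above 0.13 rad and z of tray_center in the frame of tray_stack below 0.082 m and z of tray_ear in the frame of tray_stack above 0.104 m), for 0.1 s.
At the end, for the whole second after the job is handed in: The gripper holds the top tray still and level (within about 10 degrees), its centre within 40 mm of the middle of the basket seen from above and its flange 35 to 163 mm above the basket's rim, touching neither basket nor stack; the trays underneath stand flat within 25 mm of where they stood (horizontal distance between tray_center and basket_mouth below 0.04 m and height (world z) of tray_center between 0.132 and 0.26 m and angle between tray_center's own z axis and vertical below 0.17 rad and contact force between the fingers and top_tray above 1 N and contact force between top_tray and basket below 0.1 N and contact force between top_tray and tray_stack below 0.1 N and linear speed of top_tray below 0.03 m/s and angular speed of top_tray below 0.15 rad/s and distance of tray_stack from where it was at the start of the episode below 0.025 m and angle between tray_stack's own z axis and vertical below 0.03 rad); the arm keeps its last pose, push and grip.
It fails at once if the trays underneath are lifted, tipped or dragged (over 25 mm, or tilted over 5 degrees) (distance of tray_stack from where it was at the start of the episode above 0.025 m or angle between tray_stack's own z axis and vertical above 0.09 rad).
It fails at once if a bystander is pushed more than 30 mm (distance of any of tape_measure, spanner, v_block from where it was at the start of the episode above 0.03 m).
It also fails if it takes over 43 s, if anything falls off the work surface, if the arm or the gripper's body presses on something with over 40 N, if the wrist force passes 120 N, or if a joint passes its speed limit or range.

## Working session

There is one attempt and no reset: what is moved stays moved. The work goes in short steps, Python scripts to look and compute and a tool call to move; the robot and the scene stay as the last step left them, time stands still between calls to the robot, and variables do not carry over. Pictures are saved under pics/ and viewed, at most 10 in all, crops included, and the job is handed in when it is done.

Besides the shell and the picture viewer there is one more tool, called after "Request:" by a JSON object that holds its "api" and its "payload". step_arm: Moves the arm, as the interface text tells. Its arguments: {"type":"object","properties":{"motion":{"type":"array","items":{"type":"array","items":{"type":"number"}}},"force":{"type":"number"}},"required":["motion"]}

```bash
mkdir -p pics
cat > h.py <<'E'
import numpy as np,cv2
from scipy.spatial.transform import Rotation as R
from workcell import bot
def campose(name,st):
    c=bot.calibration(name);K=np.array(c['mtx'])
    if name=='wrist':
        T=np.eye(4);T[:3,:3]=R.from_rotvec(st['tcp_rot']).as_matrix();T[:3,3]=st['tool_pos'];T=T@np.array(c['T_tool_cam'])
    else:
        T=np.eye(4);o=np.array(c['orientation']);T[:3,:3]=o if o.shape==(3,3) else R.from_rotvec(o).as_matrix();T[:3,3]=c['origin']
    return K,T
def grab(name,tag):
    st=bot.read_state();p,d=bot.read_camera(name);K,T=campose(name,st)
    np.savez('pics/%s.npz'%tag,p=p,d=d,K=K,T=T);cv2.imwrite('pics/%s.png'%tag,cv2.cvtColor(p,cv2.COLOR_RGB2BGR))
def cloud(tag):
    z=np.load('pics/%s.npz'%tag);d=z['d'];K=z['K'];T=z['T']
    v,u=np.mgrid[:d.shape[0],:d.shape[1]]
    P=np.stack([(u-K[0,2])/K[0,0]*d,-(v-K[1,2])/K[1,1]*d,-d],-1)
    W=P@T[:3,:3].T+T[:3,3];W[d==0]=np.nan
    return z['p'],W
E
python3 - <<'E'
from h import *
c=bot.calibration('top');print({k:np.round(v,3) if not isinstance(v,str) else v for k,v in c.items()})
s=bot.read_state();print(s)
grab('top','top1');grab('scene','sc1')
a=cv2.imread('pics/top1.png');b=cv2.imread('pics/sc1.png')
cv2.imwrite('pics/top1b.png',cv2.resize(a,(800,600)))
E
```

```text
{'mtx': array([[444.048,   0.   , 260.461],
       [  0.   , 444.048, 191.414],
       [  0.   ,   0.   ,   1.   ]]), 'origin': array([0.464, 0.075, 1.346]), 'orientation': array([ 0.045, -0.067, -1.593])}
{'time': 0.0, 'q': array([-1.19488545e+00,  2.64794637e-01,  1.60536752e+00,  2.19022013e-05,
        1.27372761e+00, -3.69091709e-02]), 'joint_vel': array([ 4.12456587e-04, -8.33480441e-04,  7.40172950e-05, -1.62838928e-04,
        3.08902890e-04, -3.06525928e-06]), 'joint_torque': array([ 7.03410133e-04, -5.15108442e+01, -3.67311180e+01,  9.79709966e-05,
        1.29001550e-02, -4.52399206e-06]), 'tool_pos': array([ 0.27053426, -0.61760888,  0.22993759]), 'tcp_rot': array([-3.07268842e+00, -6.43386759e-01,  5.75857050e-04]), 'wrist_force': array([ 0.90542769, -0.27273705, -0.20372369]), 'torque': array([-0.01073578, -0.00042293,  0.02132949]), 'grip_force': 0.0, 'width': 0.9997456192620008}
```

View pics/top1b.png

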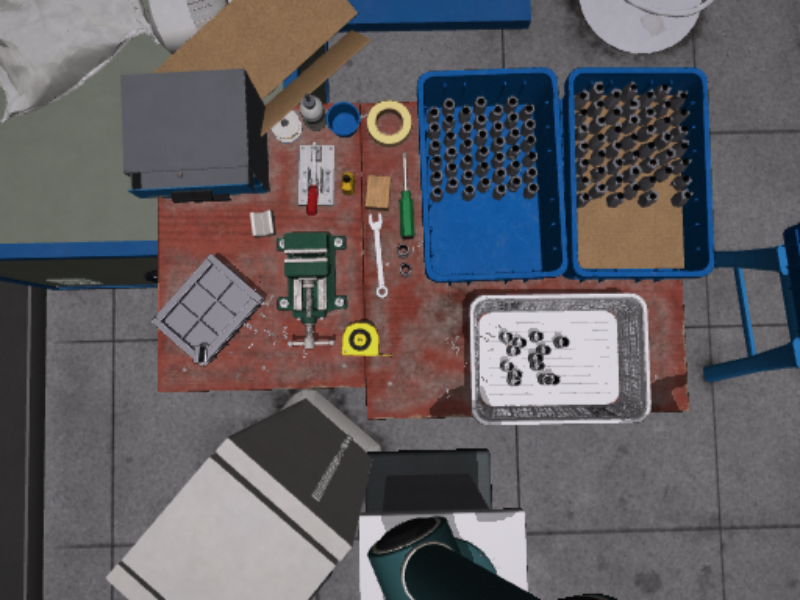

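View pics/sc1.png

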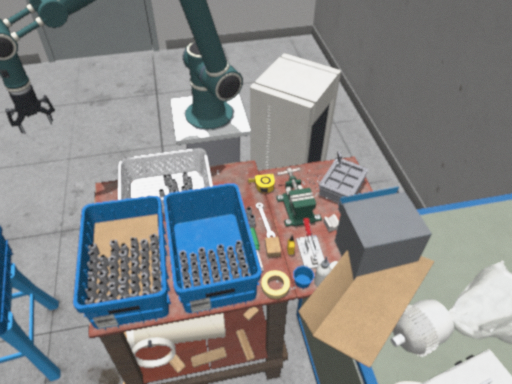

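The top view shows the tray stack at left (corners about (210,257), (265,297), (205,362), (153,320)) with its ear at (202,352). The basket is at right, (470–650, 293–422), with the vise between them at (310,280). The scene view shows the same layout, with a tall cabinet beside the cart.

```bash
python3 - <<'E'
from h import *
p,W=cloud('top1')
s=512/800
def at(u,v): return np.round(W[int(v*s),int(u*s)],3)
for n,u,v in [('ear',202,352),('trayc',208,307),('bench',250,370),('vise',307,250),('viseh',310,345),('cab',300,480),('cab2',330,420),('tape',360,338),('sp',378,250),('vb',261,223),('box',185,110),('bluebin',490,75),('bin2',560,270)]: print(n,at(u,v))
# tray flange
reg=np.zeros(W.shape[:2],bool);reg[155:240,90:175]=True
z=W[...,2]
print(np.histogram(z[reg],bins=np.arange(0,.13,.005)))
m=reg&(z>.055)&(z<.085)
n,l,st,_=cv2.connectedComponentsWithStats(m.astype(np.uint8));k=1+np.argmax(st[1:,4]);m=l==k
r=cv2.minAreaRect((W[m][:,:2]*1000).astype(np.float32));print('tray',r,cv2.boxPoints(r),np.median(z[m]))
e=reg&(z>.087);print('ear',e.sum(),np.round(W[e],3))
reg=np.zeros(W.shape[:2],bool);reg[185:275,295:425]=True
m=reg&(z>.085)&(z<.105)
r=cv2.minAreaRect((W[m][:,:2]*1000).astype(np.float32));print('basket',r,cv2.boxPoints(r),m.sum())
E
python3 - <<'E'
import cv2
a=cv2.imread('pics/top1.png')[150:245,85:180]
b=cv2.imread('pics/top1.png')[180:275,295:425]
a=cv2.resize(a,None,fx=4,fy=4,interpolation=2);b=cv2.resize(b,None,fx=3,fy=3,interpolation=2)
import numpy as np
c=np.zeros((380,780,3),np.uint8);c[:,:380]=a;c[:285,390:]=b
cv2.imwrite('pics/crop1.png',c)
E
```

```text
ear [0.467 0.432 0.078]
trayc [0.551 0.426 0.056]
bench [0.432 0.36  0.001]
vise [0.647 0.238 0.091]
viseh [0.477 0.238 0.067]
cab [0.241 0.251 0.115]
cab2 [ 0.268  0.276 -0.675]
tape [0.487 0.147 0.037]
sp [0.657 0.112 0.006]
vb [0.713 0.333 0.023]
box [0.876 0.426 0.196]
bluebin [ 0.945 -0.097  0.148]
bin2 [ 0.596 -0.209  0.151]
(array([1355,   90,   21,    9,    7,    2,    3,   99,  825,  511,  170,
        630,  338,   15,    5,    3,    6,    6,   17,   24,    3,    0,
          0,    0,    0]), array([0.   , 0.005, 0.01 , 0.015, 0.02 , 0.025, 0.03 , 0.035, 0.04 ,
       0.045, 0.05 , 0.055, 0.06 , 0.065, 0.07 , 0.075, 0.08 , 0.085,
       0.09 , 0.095, 0.1  , 0.105, 0.11 , 0.115, 0.12 , 0.125]))
tray ((545.82568359375, 429.0719909667969), (129.30642700195312, 168.17208862304688), 48.42015075683594) [[440.0187  436.51416]
 [565.8167  324.90454]
 [651.6327  421.62982]
 [525.83466 533.23944]] 0.059238738379514655
ear 49 [[0.479 0.438 0.096]
 [0.479 0.436 0.094]
 [0.476 0.438 0.096]
 [0.476 0.436 0.094]
 [0.476 0.433 0.094]
 [0.476 0.431 0.089]
 [0.473 0.44  0.098]
 [0.473 0.436 0
[... 391 characters left out ...]
 0.438 0.095]
 [0.462 0.435 0.096]
 [0.462 0.431 0.1  ]
 [0.462 0.431 0.089]
 [0.459 0.44  0.099]
 [0.459 0.437 0.1  ]
 [0.459 0.435 0.096]
 [0.459 0.433 0.095]
 [0.459 0.431 0.09 ]
 [0.457 0.439 0.102]
 [0.456 0.437 0.099]
 [0.456 0.436 0.092]
 [0.456 0.432 0.095]
 [0.456 0.432 0.088]
 [0.454 0.44  0.098]
 [0.454 0.438 0.094]
 [0.454 0.434 0.098]
 [0.454 0.432 0.097]
 [0.453 0.431 0.091]
 [0.451 0.44  0.098]
 [0.451 0.438 0.096]
 [0.451 0.436 0.093]
 [0.451 0.433 0.093]]
basket ((440.62957763671875, -215.20945739746094), (323.7234802246094, 234.55020141601562), 89.4625473022461) [[ 321.84134  -375.964   ]
 [ 556.3812   -378.16412 ]
 [ 559.41785   -54.454926]
 [ 324.87793   -52.25479 ]] 1422
```

View pics/crop1.png

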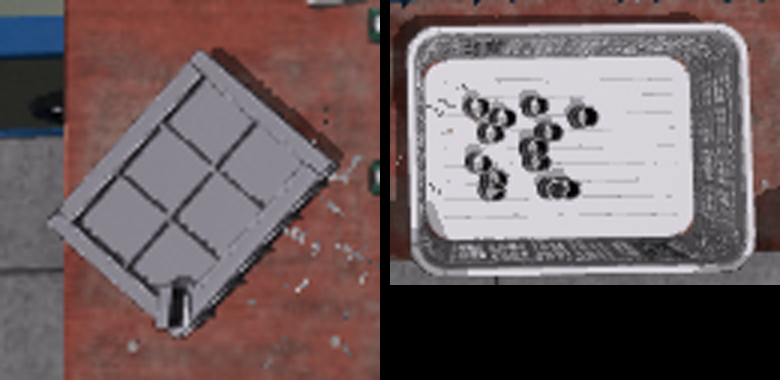

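The crop confirms the ear at the tray's near corner, about (177,305) in the crop. That fits the measured ear cloud (0.465, 0.436, top 0.098), the tray centre (0.546, 0.429) and the basket middle (0.441, -0.215). The tray measured 129 x 168 mm and the basket 235 x 324 mm, both matching the given sizes.

```bash
cat >> h.py <<'E'
def rel(target,yaw=None,base=None):
    "shift in tool axes (cm) and twist (deg) from the present pose to a world point/tool-x yaw (deg)"
    st=bot.read_state();M=R.from_rotvec(st['tcp_rot']).as_matrix()
    y0=np.degrees(np.arctan2(M[1,0],M[0,0]))
    d=M.T@(np.array(target)-st['tool_pos'])*100
    return np.round(d,2), None if yaw is None else round(-((yaw-y0+180)%360-180),1), round(y0,1)
E
python3 - <<'E'
from h import *
for t in [(.45,-.25,.30),(.5,.1,.30),(.464,.436,.2)]: print(rel(t,175.3))
E
```

```text
(array([ 31.19, -26.49,  -6.94]), np.float64(-151.6), np.float64(23.7))
(array([ 49.81, -56.55,  -6.87]), np.float64(-151.6), np.float64(23.7))
(array([ 59.99, -88.75,   3.2 ]), np.float64(-151.6), np.float64(23.7))
```

Request:
{"api": "step_arm", "payload": {"motion": [[5,4,-3.3,-3,-8],[5,8,-6.6,-7,-16],[5,12,-10,-7,-24],[5,16,-13.3,-7,-32],[5,19.5,-16.5,-7,-40],[5,23.5,-20,-7,-48],[5,27.5,-23.2,-7,-56],[5,31,-26.5,-7,-64],[5,33.5,-30.5,-7,-72],[5,36,-34.5,-7,-80],[5,38.5,-38.5,-7,-88],[5,41,-42.5,-7,-96],[5,43.5,-46.5,-7,-104],[5,46,-50.5,-7,-112],[5,49,-55,-7,-120],[5,50.5,-59.5,-6,-128],[5,52,-64,-5,-136],[5,53.5,-68.5,-4,-144],[5,55,-73,-3,-151.6],[5,56.5,-77.5,-1,-151.6]]}}

```text
time: 2.1
tool_pos: [0.4779, 0.3145, 0.2443]
tcp_rot: [0.125, 3.137, 0.002]
wrist_force: [1.2, 0.1, -0.5]
width: 0.588
grip_force: 0.0
```

Run:
```python
from h import *
s=bot.read_state();print(s['time'],s['tool_pos'],s['q'].round(2))
print(rel((.464,.436,.2),175.3))
```

```text
2.1 [0.47790866 0.31450554 0.24428816] [ 0.54  0.06  1.81 -0.    1.26 -0.95]
(array([ 2.36, 12.  ,  4.44]), np.float64(0.1), np.float64(175.4))
```

Request:
{"api": "step_arm", "payload": {"motion": [[5,1.0,4.5,1.5,0],[5,2,9,3,0],[5,2.3,11.5,4.3,0],[5,2.3,11.5,4.3,0],[5,2.3,11.5,4.3,0],[5,2.3,11.5,4.3,0]]}}

```text
time: 2.7
tool_pos: [0.4649, 0.4276, 0.2012]
tcp_rot: [0.131, 3.139, -0.0]
wrist_force: [0.7, 0.2, -0.3]
width: 0.584
grip_force: 0.0
```

Run:
```python
from h import *
s=bot.read_state();print(s['time'],s['tool_pos'],s['q'].round(2))
grab('wrist','w1')
p,W=cloud('w1');z=W[...,2];a=W.reshape(-1,3)
m=(z>.088)&(z<.11)&(np.abs(W[...,0]-.464)<.04)&(np.abs(W[...,1]-.436)<.03)
print(m.sum())
if m.sum()>5: print(cv2.minAreaRect((W[m][:,:2]*1000).astype(np.float32)),np.median(z[m]),np.nanmax(z[m]))
f=(z>.05)&(z<.068);print('flange',np.nanmedian(z[f]))
cv2.imwrite('pics/w1b.png',cv2.resize(cv2.imread('pics/w1.png'),(800,600)))
```

```text
2.7 [0.46489817 0.42764069 0.20115067] [ 0.7   0.2   1.73 -0.    1.2  -0.78]
388
((462.13916015625, 437.53173828125), (11.197490692138672, 29.483230590820312), 83.34281158447266) 0.09847592130340975 0.1004860030458756
flange 0.06064994926241196
```

View pics/w1b.png

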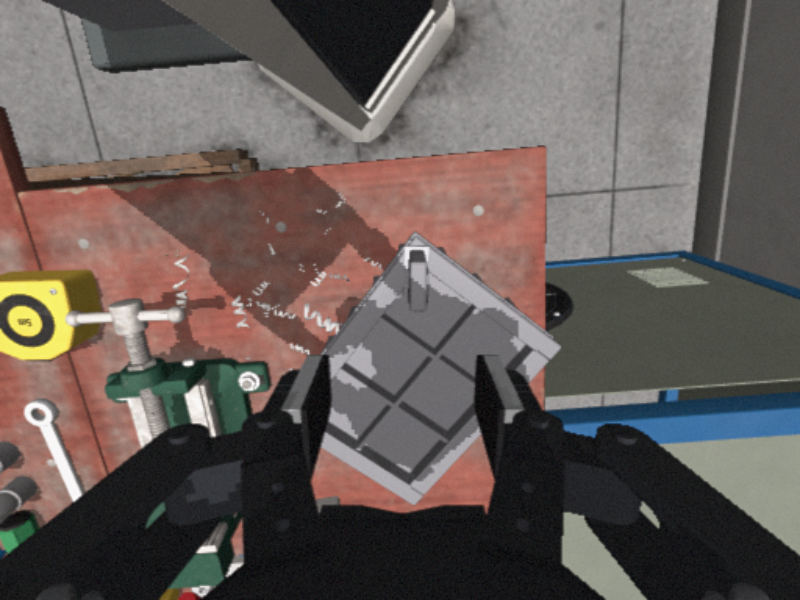

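The wrist view shows the ear at (418,280), upright and aligned with the fingers' closing line. It measures 11 x 29 mm, centred at (0.462, 0.4375), top at 0.0985, and nothing is in the way of the fingers.

Request:
{"api": "step_arm", "payload": {"motion": [[4,0.25,0.95,3,0],[4,0.25,0.95,6.5,0],[4,0.25,0.95,10,0],[4,0.25,0.95,12.5,0],[4,0.25,0.95,13.4,0],[4,0.25,0.95,13.4,0],[4,0.25,0.95,13.4,0],[4,0.25,0.95,13.4,0]], "force": 25}}

```text
time: 3.55
tool_pos: [0.4645, 0.4392, 0.0694]
tcp_rot: [0.131, 3.136, 0.004]
wrist_force: [-0.2, 0.9, 0.9]
width: 0.468
grip_force: 0.0
```

Run:
```python
from h import *
s=bot.read_state();print(s['time'],s['tool_pos'],s['wrist_force'])
grab('wrist','w2')
p,W=cloud('w2');z=W[...,2]
m=(z>.088)&(z<.105)&(np.abs(W[...,0]-.464)<.03)&(np.abs(W[...,1]-.436)<.012)
print(m.sum(),cv2.minAreaRect((W[m][:,:2]*1000).astype(np.float32)))
print(rel((.463,.437,.067),175.3))
```

```text
3.55 [0.46445597 0.43918073 0.06936173] [-0.17773794  0.94694533  0.90346729]
1461 ((461.9951477050781, 437.22576904296875), (11.13122844696045, 30.309186935424805), 84.91654205322266)
(array([ 0.11, -0.23,  0.22]), np.float64(-0.1), np.float64(175.2))
```

View pics/w2.png

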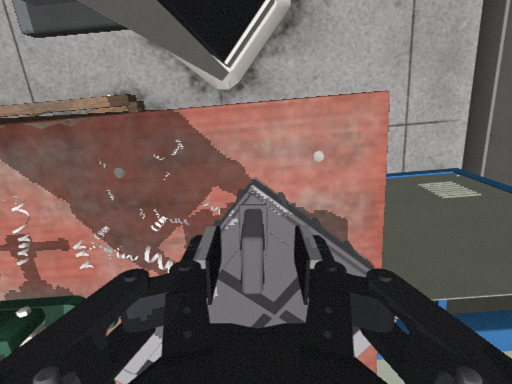

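The ear sits between the pads at about (253,250), slightly left of centre. I'll shift 2 mm and close gently.

Request:
{"api": "step_arm", "payload": {"motion": [[4,0.2,-0.2,0.2,0],[1.5,0.2,-0.2,0.2,0],[0,0.2,-0.2,0.2,0],[0,0.2,-0.2,0.2,0],[0,0.2,-0.2,0.2,0],[0,0.2,-0.2,0.2,0],[0,0.2,-0.2,0.2,0],[0,0.2,-0.2,0.2,0]], "force": 25}}

```text
time: 4.4
tool_pos: [0.4607, 0.4365, 0.0651]
tcp_rot: [-0.13, -3.139, -0.0]
wrist_force: [-2.2, -0.3, 3.6]
width: 0.112
grip_force: 27.1
```

Request:
{"api": "step_arm", "payload": {"motion": [[0,-0.05,0,-0.3,0],[0,-0.1,0,-0.6,0],[0,-0.17,0,-1.0,0],[0,-0.24,0,-1.3,0],[0,-0.24,0,-1.3,0]]}}

```text
time: 4.9
tool_pos: [0.4629, 0.4358, 0.0782]
tcp_rot: [-0.13, -3.138, 0.001]
wrist_force: [-1.2, -1.7, -0.8]
width: 0.114
grip_force: 26.2
```

```bash
cat >> h.py <<'E'
def tilt(tag):
    p,W=cloud(tag);m=np.isfinite(W[...,0])
    st=bot.read_state();t=st['tool_pos']
    # flange/rib plane of the top tray ahead of the gripper, by RANSAC-like refit
    c=m&(np.abs(W[...,0]-t[0]-.06)<.11)&(np.abs(W[...,1]-t[1])<.09)&(W[...,2]>t[2]-.07)
    return W,c
E
python3 - <<'E'
from h import *
grab('top','top2');grab('wrist','w3');grab('scene','sc3')
s=bot.read_state();print(s['time'],s['tool_pos'],s['wrist_force'],s['torque'],s['width'])
p,W=cloud('w3');print([ (u,v,W[v,u].round(3).tolist()) for u,v in [(230,205),(275,205),(253,190),(310,230),(150,360),(130,372),(360,340)]])
p,W=cloud('top2')
for n in ['A corner flange along right edge']:
  for q in np.linspace(0,1,9):
    # points on flange edges: A->B and A->D
    pass
z=W[...,2]
o,W0=cloud('top1')
m=(np.abs(W0[...,2]-.059)<.004)&(np.abs(W0[...,0]-.546)<.11)&(np.abs(W0[...,1]-.429)<.11)
m&=np.isfinite(z)
x=(W0[...,0]-.546)*.997-(W0[...,1]-.429)*.08
d=(z-W0[...,2])
for a in np.arange(-.09,.1,.03):
  k=m&(np.abs(x-a)<.015);print(round(a,2),k.sum(),np.nanmedian(d[k]).round(4))
E
```

```text
5.05 [0.46295491 0.43595368 0.07830965] [-1.79327281 -3.08215758 -1.16926957] [-0.37814327  0.54108263  0.03068979] 0.1114938098766943
[(230, 205, [0.469, 0.413, 0.001]), (275, 205, [0.451, 0.448, 0.057]), (253, 190, [0.444, 0.435, 0.044]), (310, 230, [0.47, 0.469, 0.057]), (150, 360, [0.468, 0.4, 0.147]), (130, 372, [0.466, 0.396, 0.154]), (360, 340, [0.473, 0.472, 0.14])]
-0.09 64 0.1234
-0.06 146 0.1891
-0.03 148 0.0124
0.0 164 0.0062
0.03 163 0.0056
0.06 141 0.0037
0.09 88 0.002
```

View pics/w3.png

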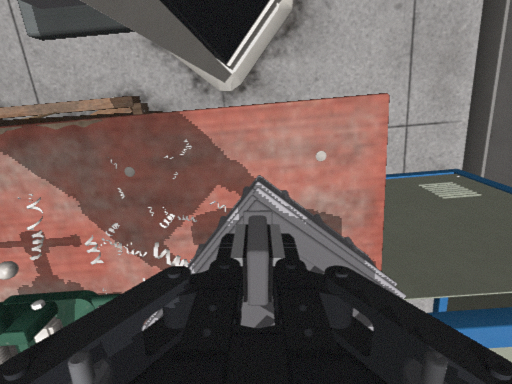

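The wrist view shows the near corner of the tray rising at (258,205), with the stack rim staying put at (258,185). The tip is under way: the lift falls from about 12 mm near the ear to 2 mm at the far corner. I'll carry on along the arc.

Request:
{"api": "step_arm", "payload": {"motion": [[0,-0.06,0,-0.3,0],[0,-0.13,0,-0.6,0],[0,-0.21,0,-0.9,0],[0,-0.3,0,-1.2,0],[0,-0.39,0,-1.5,0],[0,-0.48,0,-1.8,0],[0,-0.57,0,-2.1,0],[0,-0.6,0,-2.2,0],[0,-0.6,0,-2.2,0]]}}

```text
time: 5.95
tool_pos: [0.4691, 0.4356, 0.1001]
tcp_rot: [-0.131, -3.139, 0.0]
wrist_force: [-1.8, -2.2, -0.7]
width: 0.113
grip_force: 26.6
```

```bash
cat >> h.py <<'E'
def lifts(tag):
    p,W=cloud(tag);z=W[...,2];o,W0=cloud('top1')
    m=(np.abs(W0[...,2]-.059)<.004)&(np.abs(W0[...,0]-.546)<.11)&(np.abs(W0[...,1]-.429)<.11)&np.isfinite(z)&(np.abs(z-.06)<.06)
    x=(W0[...,0]-.546)*.997-(W0[...,1]-.429)*.08;d=z-W0[...,2]
    for a in np.arange(-.03,.1,.02):
        k=m&(np.abs(x-a)<.01);print(round(a,2),k.sum(),np.nanmedian(d[k]).round(4))
E
python3 - <<'E'
from h import *
grab('top','top3');lifts('top3')
s=bot.read_state();print(s['time'],s['tool_pos'],s['wrist_force'],s['torque'])
E
```

```text
-0.03 50 0.0204
-0.01 94 0.0179
0.01 106 0.0159
0.03 114 0.0132
0.05 96 0.0099
0.07 88 0.0063
0.09 68 0.0046
6.0 [0.46912178 0.43556227 0.09994884] [-1.69228723 -1.49439802 -0.61929771] [-0.36431329  0.47159543 -0.27043512]
```

```bash
cat >> h.py <<'E'
def plane(tag,zmin=.05,c0=(.546,.429),half=.1):
    "best plane of flange+ribs (upper envelope) and its tilt"
    p,W=cloud(tag);m=np.isfinite(W[...,2])&(np.hypot(W[...,0]-c0[0],W[...,1]-c0[1])<half)&(W[...,2]>zmin)
    P=W[m];rng=np.random.default_rng(0);best=(0,)
    for _ in range(600):
        a,b,c=P[rng.choice(len(P),3,False)];n=np.cross(b-a,c-a);L=np.linalg.norm(n)
        if L<1e-4: continue
        n/=L;n*=np.sign(n[2]);
        if n[2]<.9: continue
        k=np.abs((P-a)@n)<.0025
        if k.sum()>best[0]: best=(k.sum(),k)
    Q=P[best[1]];c=Q.mean(0);n=np.linalg.svd(Q-c)[2][2];n*=np.sign(n[2])
    r=cv2.minAreaRect((Q[:,:2]*1000).astype(np.float32))
    print('plane',best[0],c.round(4),'n',n.round(3),'tilt',np.degrees(np.arccos(n[2])).round(1),r)
    return Q,n
E
python3 - <<'E'
from h import *
plane('top1',.054);plane('top3',.054)
grab('wrist','w4')
p,W=cloud('w4');z=W[...,2]
m=(z>.11)&(z<.15)&(np.abs(W[...,0]-.464)<.03)&(np.abs(W[...,1]-.436)<.006)
print(m.sum());P=W[m];print(np.percentile(P,[5,50,95],axis=0).round(4))
for a in np.arange(.44,.49,.005):
  k=np.abs(P[:,0]-a)<.0025
  if k.sum()>3: print(round(a,3),k.sum(),np.median(P[k,2]).round(4))
E
```

```text
plane 671 [0.5479 0.4296 0.059 ] n [ 0.001 -0.001  1.   ] tilt 0.1 ((545.5650024414062, 428.93450927734375), (128.5100860595703, 167.85452270507812), 48.10035705566406)
plane 748 [0.5479 0.4288 0.064 ] n [ 0.135 -0.014  0.991] tilt 7.8 ((550.4849243164062, 426.7718505859375), (121.49675750732422, 144.50099182128906), 46.113773345947266)
2168
[[0.4546 0.4305 0.1142]
 [0.462  0.4359 0.132 ]
 [0.4829 0.4414 0.1384]]
0.455 709 0.1228
0.46 408 0.1343
0.465 257 0.1342
0.47 250 0.1331
0.475 239 0.1321
0.48 185 0.1312
0.485 120 0.1301
```

View pics/w4.png

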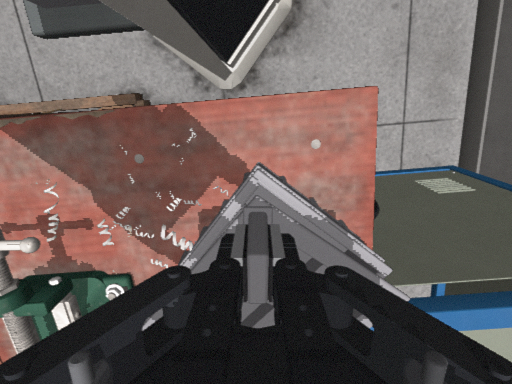

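The wrist view shows the near corner well clear of the stack rim. The ear top slopes about 9.5–10° and has risen 33.5 mm, so the tray is tipped with its far corner still seated. I'll tip slightly more, ease back to about 7.5°, then grip hard and lift.

Request:
{"api": "step_arm", "payload": {"motion": [[0,-0.1,0,-0.3,0],[0,-0.1,0,-0.3,0],[0,-0.1,0,-0.3,0],[0,0,0,0,0],[0,0.1,0,0.3,0],[0,0.2,0,0.6,0],[0,0.3,0,0.9,0],[0,0.3,0,1.0,0],[0,0.3,0,1.0,0]]}}

```text
time: 6.95
tool_pos: [0.4648, 0.435, 0.0883]
tcp_rot: [-0.13, -3.136, 0.003]
wrist_force: [-2.2, -2.1, -2.3]
width: 0.112
grip_force: 26.0
```

Request:
{"api": "step_arm", "payload": {"motion": [[0,0,0,0,0],[0,0,0,0,0],[0,0,0,0,0],[0,0,0,-0.3,0],[0,0,0,-0.6,0],[0,0,0,-0.9,0],[0,0,0,-1.2,0],[0,0,0,-1.5,0],[0,0,0,-1.5,0]], "force": 120}}

```text
time: 7.85
tool_pos: [0.4666, 0.4364, 0.1058]
tcp_rot: [0.13, 3.138, 0.002]
wrist_force: [0.1, -0.7, -1.8]
width: 0.104
grip_force: 117.0
```

```bash
cat >> h.py <<'E'
def eartop(tag):
    p,W=cloud(tag);t=bot.read_state()['tool_pos'];z=W[...,2]
    m=(z>t[2]+.015)&(z<t[2]+.05)&(np.abs(W[...,0]-t[0])<.03)&(np.abs(W[...,1]-t[1])<.006)
    P=W[m]
    xs=[];zs=[]
    for a in np.arange(-.02,.021,.004):
        k=np.abs(P[:,0]-t[0]-a)<.002
        if k.sum()>20: xs.append(a);zs.append(np.median(P[k,2])-t[2])
    print('eartop',np.round(xs,3),np.round(zs,4))
E
python3 - <<'E'
from h import *
grab('top','top4');lifts('top4');plane('top4',.06)
s=bot.read_state();print(s['time'],s['tool_pos'],s['wrist_force'],s['torque'])
grab('wrist','w5');eartop('w5')
E
```

```text
-0.03 56 0.0207
-0.01 99 0.0194
0.01 107 0.019
0.03 114 0.0245
0.05 95 0.0244
0.07 89 0.0229
0.09 67 0.0223
plane 767 [0.5563 0.432  0.0762] n [0.109 0.005 0.994] tilt 6.3 ((549.608154296875, 431.3641357421875), (95.95817565917969, 139.96839904785156), 48.1460075378418)
7.9 [0.46642114 0.43618535 0.10535951] [-0.16888294  0.36726691 -1.24392882] [-0.00089754  0.13737554 -0.00862297]
eartop [-0.012 -0.008 -0.004  0.     0.004  0.008  0.012  0.016] [0.0289 0.0346 0.0342 0.0338 0.0334 0.0329 0.0323 0.0317]
```

The tray is free: its far edge is up about 22 mm, the wrist torque of 0.137 N m matches the hanging tray alone, and the tilt is about 6.5°. Next is a straight lift and a check of the stack.

Request:
{"api": "step_arm", "payload": {"motion": [[0,0,0,-0.5,0],[0,0,0,-1.5,0],[0,0,0,-3,0],[0,0,0,-5,0],[0,0,0,-7,0],[0,0,0,-9,0],[0,0,0,-11,0],[0,0,0,-13,0],[0,0,0,-14.5,0],[0,0,0,-15.5,0],[0,0,0,-15.5,0],[0,0,0,-15.5,0]]}}

```text
time: 9.15
tool_pos: [0.4659, 0.4358, 0.2595]
tcp_rot: [-0.13, -3.139, 0.0]
wrist_force: [0.1, 1.2, -2.7]
width: 0.097
grip_force: 117.1
```

Run:
```python
from h import *
s=bot.read_state();print(s['time'],s['tool_pos'],s['wrist_force'],s['torque'])
grab('wrist','w6');eartop('w6')
for t in [(.45,.15,.262),(.42,-.1,.262),(.36,-.208,.262),(.36,-.208,.2)]: print(rel(t,175.3))
```

```text
9.15 [0.46590659 0.43576366 0.25946081] [ 0.0644236   1.19251367 -2.68153151] [ 0.03651985  0.1662487  -0.02663902]
eartop [-0.012 -0.008 -0.004  0.     0.004  0.008  0.012  0.016] [0.029  0.0348 0.0346 0.0344 0.034  0.0335 0.0325 0.0322]
(array([ -0.81, -28.58,  -0.3 ]), np.float64(-0.1), np.float64(175.2))
(array([  0.11, -53.74,  -0.26]), np.float64(-0.1), np.float64(175.2))
(array([  5.2 , -65.  ,  -0.24]), np.float64(-0.1), np.float64(175.2))
(array([  5.19, -64.99,   5.96]), np.float64(-0.1), np.float64(175.2))
```

Request:
{"api": "step_arm", "payload": {"motion": [[0,0,-0.7,0,0],[0,0,-2.2,0,0],[0,-0.2,-4.7,0,0],[0,-0.3,-8,0,0],[0,-0.4,-11.5,0,0],[0,-0.5,-15,0,0],[0,-0.6,-18.5,0,0],[0,-0.7,-22,0,0],[0,-0.8,-25.5,0,0],[0,-0.8,-29,0,0],[0,-0.7,-32.5,0,0],[0,-0.6,-36,0,0],[0,-0.4,-39.5,0,0],[0,-0.2,-43,0,0],[0,0,-46.5,0,0],[0,0.1,-50,0,0],[0,0.5,-53.5,0,0],[0,1.5,-56.5,0,0],[0,2.8,-59.2,0.5,0],[0,4,-61.7,1.5,0]]}}

```text
time: 11.2
tool_pos: [0.3736, -0.1774, 0.2449]
tcp_rot: [0.132, 3.138, -0.002]
wrist_force: [-0.1, 0.8, -1.9]
width: 0.096
grip_force: 117.2
```

Request:
{"api": "step_arm", "payload": {"motion": [[0,0.6,-1.5,1,0],[0,1,-2.8,2,0],[0,1.2,-3.3,3.2,0],[0,1.2,-3.3,4.2,0],[0,1.2,-3.3,4.5,0],[0,1.2,-3.3,4.5,0],[0,1.2,-3.3,4.5,0],[0,1.2,-3.3,4.5,0]]}}

```text
time: 12.0
tool_pos: [0.3611, -0.2074, 0.2005]
tcp_rot: [0.129, 3.138, -0.001]
wrist_force: [-0.5, -0.8, -1.6]
width: 0.102
grip_force: 117.2
```

Run:
```python
from h import *
s=bot.read_state();print(s['time'],s['tool_pos'],s['wrist_force'],s['torque'])
grab('top','top7');grab('wrist','w7');eartop('w7')
plane('top7',.13,(.44,-.215),.11)
plane('top7',.03,(.546,.429),.12)
cv2.imwrite('pics/top7b.png',cv2.resize(cv2.imread('pics/top7.png'),(800,600)))
```

```text
12.0 [ 0.36112988 -0.20742604  0.20045575] [-0.46677667 -0.77262604 -1.59031989] [-0.01201832  0.16528227 -0.04617374]
eartop [-0.012 -0.008 -0.004  0.     0.004  0.008  0.012  0.016] [0.0291 0.0343 0.034  0.0337 0.0334 0.0326 0.0319 0.0314]
plane 1020 [ 0.3702 -0.2085  0.5861] n [ 0.144 -0.107  0.984] tilt 10.3 ((369.419677734375, -210.67376708984375), (115.74606323242188, 47.934974670410156), 58.483680725097656)
plane 379 [0.5457 0.4337 0.055 ] n [0.004 0.    1.   ] tilt 0.2 ((545.029296875, 429.04193115234375), (128.35183715820312, 168.0640106201172), 47.98423767089844)
```

View pics/top7b.png

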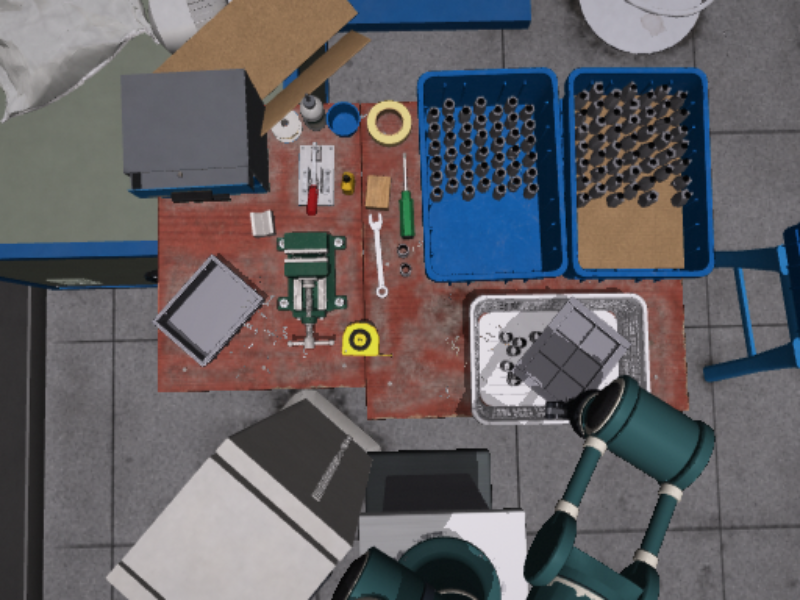

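The top view shows the tray over the basket at about (575,350), the stack left at (210,310) and the bystanders untouched. The stack fit gives (0.545, 0.429), flat, so it is within 1 mm of where it began. I'll check the held tray's tilt and centre.

Run:
```python
from h import *
p,W=cloud('top7')
m=(W[...,2]>.13)&(W[...,2]<.215)&(W[...,0]>.41)&(W[...,1]<-.08)&(W[...,1]>-.34)&(W[...,0]<.58)
P=W[m];A=np.c_[P[:,:2],np.ones(len(P))];k=np.ones(len(P),bool)
for _ in range(15):
    c=np.linalg.lstsq(A[k],P[k,2],rcond=None)[0];r=P[:,2]-A@c;k=(r>-.003)&(r<.008)
Q=P[k];n=np.array([-c[0],-c[1],1]);n/=np.linalg.norm(n)
print(len(P),k.sum(),n.round(3),np.degrees(np.arccos(n[2])))
print('z at ear xy+82mm',A[0]*0@c, np.array([.443,-.214,1])@c, 'far corner x max',P[P[:,0].argmax()])
q=cv2.boxPoints(cv2.minAreaRect((P[:,:2]*1000).astype(np.float32)));print(q)
s=bot.read_state();print(s['time'],s['joint_vel'].round(4),s['tool_pos'])
```

```text
2359 764 [ 0.095 -0.007  0.995] 5.451165798589048
z at ear xy+82mm 0.0 0.1857510571117256 far corner x max [ 0.57997171 -0.336137    0.15040707]
[[ 338.6037  -206.75299]
 [ 538.88385 -384.42883]
 [ 623.9719  -288.51562]
 [ 423.69177 -110.83978]]
12.1 [-0.0028 -0.0006  0.0033 -0.0007 -0.0012  0.0006] [ 0.36103824 -0.20751514  0.20040482]
```

```bash
python3 -c "
from h import *
print(bot.finish_job())"
```

```text
the job is handed in; nothing more can be done
None
```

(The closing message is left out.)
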